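# Pump up the film scanner's vacuum gate

### The arm

A 6-joint arm with a two-finger parallel gripper is mounted at the origin on the work surface. World frame = base frame: x ahead of the robot, y to its left, z up, the work surface at z = 0. Lengths are in m, angles in rad, forces in N, time in s.
With the tool pointing down it reaches from about 0.35 to 0.975 m from the base axis. Payload 4.9 kg.
Tool frame: the origin (TCP) lies at the very end of the fingers, on their centre line; the grasp point (between the pads) lies behind it (manip.pinch_z is the y of the grasp point in the tool frame, in m); y points along the fingers, x is the direction in which the jaws open and shut, and the axes are right-handed (so a half turn about y gives the same grasp; the last joint's range is limited). The gripper opens to 85 mm and grips with 20 to 120 N. Pads are 22 mm wide; open, the fingers measure 114 mm over their backs; the gripper's body (76 mm by 85 mm) begins 54 mm behind the grasp point. The pads swing forward as they close: fully open they stand 13 mm farther back than shut.
Start: joints at [-1.239, 0.053, 1.613, -0, 1.476, -0.119], TCP at [0.272, -0.563, 0.231] pointing down, gripper open.
Joint ranges: [-3.01, 3.01], [-1.01, 2.22], [0.06, 2.58], [-1.02, 4.17], [0.09, 2.62], [-3.14, 3.14]. Speed limits (rad/s): [2.57, 2.57, 3.14, 3.14, 3.14, 3.14].

### API

Orientations are given as a unit quaternion [w, x, y, z].
In Python, from plant import manip gives the robot as it stands.
- The arm moves only by the tool drive_tool, never from a script. Its argument "motion" is a list of rows, each a list of 3 entries, a list of its own where there are three numbers: the shift along the tool's x, y, z in units of 25 mm (1.0 is 25 mm), then the turn, a rotation vector about the tool's x, y, z in units of 5 degrees (1.0 is 5 degrees), then the closure, from -1 (fully open) to 1 (shut). A call has 1 to 12 rows; each row shifts and turns the commanded pose from where the row before left it, along the tool's axes as they then stand; what a row does not reach is not made up. A row lasts 1/10 s, in which the tool goes at most 50 mm and 8.59 degrees, less where a joint would pass 70% of its speed; a pose out of reach is approached as far as the arm can. A call is refused whole if a number of a shift passes 1 or a number of a turn 1, either way. A call with a gripper value outside its range is refused whole. The fingers move at their own pace and stop on an object; the grip force is fixed at half the most. Time passes only in rows, so rows that do not move let the fingers close. It gives the time, the measured TCP pose, the force and the opening at its end, in the units of the state.
- manip.state(): the state, without advancing time (a new reading comes with each control period).
- manip.grab_frame(name): name is "side" or "top" or "wrist"; returns a dict with "img" (480x640x3 uint8, blue, green, red), "range_z" (480x640 float32, m along the optical axis (not along the pixel's ray), 0 where there is no reading), "camera_matrix" (3x3 intrinsics, pixels), "world_from_camera" (4x4, takes a point from camera to world coordinates); the wrist camera has in their place "T_tool_cam" (4x4, takes a point from camera to tool coordinates, whose origin is the TCP and whose axes are the tool frame's). Camera axes: x right, y down, z forward; pixel columns grow to the right and rows downward; lengths in m; the calibration is good to about 2 mm. A picture is of the moment at which its call begins: read the wrist's pose just before it.
- manip.job_done(): hands the job in, once; it reports no verdict.
The state is a dict: "time": time; "joint_pos": joint angles; "joint_vel": joint speeds; "joint_efforts": joint torques, N m; "tool_pos": TCP position; "tool_rot": TCP orientation; "contact_force": force on the tool from outside, world axes, zero at the start; "ft_torque": the same for the moment, N m; "gripper_width": opening from 0.0 (shut) to 1.0 (fully open).
Only numpy, scipy, OpenCV 4.12 (cv2) and the standard library are available. Lean on these libraries where they do the work, as an engineer would, in place of code of your own. Each camera call takes 0.05 s, during which the arm holds its last target. There are 200 camera calls.

### The job

Pump the film scanner's spring plunger (the broad round palm button) by pushing it down again and again until the steel indicator pin on the same block stands fully out, with the thick shoulder at its foot showing above its collar, then leave the plunger up. Only push the plunger, never pull it up; do not touch the pin, do not press the small release button, and leave the loose things on and around the scanner where they are.

Things in the scene. Friction and masses are not known exactly. Their poses are not given: they have to be found in the camera images.
- scanner: film scanner, wooden case 276 x 386 x 70 mm, dark deck; fixed. Origin: centre of its underside on the bench; z up, +y from reel to pump block, +x to the white rollers. On deck, (x, y) in mm: reel 124 wide at (0, -115), 34 high; rollers 22 wide, 42 high at (108, -60), (108, 65); block 30 high at (-105, -100); aluminium pump block 100 x 160 at (-20, 70), its top 105 mm above the bench
- plunger_top (a point): centre of the top of the plunger's black palm button, 56 mm across and 16 mm thick, almost flat on top; at rest 155 mm above the bench and 50 mm above the pump block, at (-20, 35) mm on the scanner. It moves straight down when pushed
- plunger (a joint): plunger travel in m: 0 up, 0.028 fully down on its stop, below 0 pulled up (8 mm slack). A 0.3 N/mm spring returns it; a full stroke takes about 13 N. Pushing lifts the pin about 0.6 times as far through a ratchet with 6 mm teeth, the return leaves the pin there: a full stroke (25 mm or more, then right up again) raises it 6 to 14 mm; strokes after it is fully out do nothing
- pin (a joint): how far the indicator pin has come out, in m: 0 in (its tip 4 mm above its dark collar), about 0.054 fully out (tip 58 mm above the collar, shoulder showing); one ratchet tooth earlier it stands at about 0.048, which is not yet out; starts between 0 and 0.014
- pin_top (a point): tip of the indicator pin, a steel rod 9 mm thick at (5, 118) mm on the scanner, rising from a dark collar 22 mm wide whose top is 111 mm above the bench. At its foot is a thicker shoulder, 16 mm wide and 5 mm tall, which rises above the collar only when the pin is fully out
- pin_rod: the same pin as a body, which must not be touched; its origin lies on its axis 4 mm below its tip
- release_top (a point): top of the small steel release button, 16 mm wide in a dark ring 32 mm wide, at (-50, 118) mm on the scanner, some 22 mm above the pump block; not to be pressed
- release (a joint): travel of the release button in m: 0 up, 0.006 pressed
- loupe_mid (a point): loose grey loupe standing on the deck, 38 mm wide, 42 mm high; the point is its centre. To be left alone
- spare_roller_mid (a point): loose white spare roller standing on the deck, 24 mm wide, 36 mm high; the point is its centre. To be left alone
- film_tin_mid (a point): loose round aluminium film tin on the bench at the pump's side of the scanner, 70 mm wide, 27 mm high; the point is its centre. To be left alone
- screwdriver_grip (a point): loose screwdriver, 170 mm long, lying on the bench at the reel's side of the scanner; the point is the middle of its handle. To be left alone

How it is judged:
By the outcome, as a careful person would: the job done as asked, in the order asked, and still so for the second after the job is handed in, with the robot touching nothing.
It also fails if it takes over 58 s, if anything falls off the work surface, if the arm or the gripper's body presses on something with over 40 N, if the wrist force passes 120 N, or if a joint passes its speed limit or range.

## Working session

There is one attempt and no reset: what is moved stays moved. The work goes in short steps, Python scripts to look and compute and a tool call to move; the robot and the scene stay as the last step left them, time stands still between calls to the robot, and variables do not carry over. Pictures are saved under pics/ and viewed, about 8 in all and at most 12, crops included, and the job is handed in when it is done.

Besides the shell and the picture viewer there is one more tool, called after "Emit:" as name([rows], argument=value, ...), one row to a line, values as JSON. drive_tool: Moves the arm, as the interface text tells. Its arguments: {"type":"object","properties":{"motion":{"type":"array","items":{"type":"array"}}},"required":["motion"]}

```bash
mkdir -p pics; cat > h.py <<'E'
import numpy as np, cv2
from plant import manip
from scipy.spatial.transform import Rotation as R
def grab(n):
    s=manip.state(); f=manip.grab_frame(n)
    if n=='wrist':
        T=np.eye(4); q=s['tool_rot']; T[:3,:3]=R.from_quat([q[1],q[2],q[3],q[0]]).as_matrix(); T[:3,3]=s['tool_pos']
        f['world_from_camera']=T@f['T_tool_cam']
    return f
def cloud(f):
    K=f['camera_matrix']; z=f['range_z']; v,u=np.indices(z.shape)
    p=np.stack([(u-K[0,2])/K[0,0]*z,(v-K[1,2])/K[1,1]*z,z],-1)
    T=f['world_from_camera']; w=p@T[:3,:3].T+T[:3,3]; w[z==0]=np.nan
    return w
def proj(f,P):
    T=np.linalg.inv(f['world_from_camera']); p=np.asarray(P)@T[:3,:3].T+T[:3,3]; q=p@f['camera_matrix'].T
    return q[...,:2]/q[...,2:]
E
python3 - <<'E'
from h import *
print(manip.state())
ims=[]
for n in('top','side'):
    f=grab(n); cv2.imwrite(f'pics/{n}0.png',f['img']); np.save(n+'0.npy',f,allow_pickle=True)
    w=cloud(f); print(n,f['world_from_camera'][:3,3])
    for lo,hi in((.15,.16),(.102,.108)):
        m=(w[...,2]>lo)&(w[...,2]<hi); P=w[m]; uv=np.argwhere(m)[:,::-1]
        c,l,st,ce=cv2.connectedComponentsWithStats(m.astype(np.uint8))
        for i in range(1,c):
            if st[i,4]>80: print(lo,st[i],np.nanmedian(w[l==i],0).round(4),np.nanmean(w[l==i],0).round(4))
E
```

```text
{'time': 0.0, 'joint_pos': array([-1.23895922e+00,  5.34002760e-02,  1.61430590e+00,  1.73865060e-05,
        1.47601805e+00, -1.18984894e-01]), 'joint_vel': array([-0.00158375, -0.00158465, -0.0003113 , -0.00106936, -0.00136378,
        0.00045775]), 'joint_efforts': array([-1.68594528e-03, -3.93680835e+01, -3.70177674e+01, -1.79461103e-04,
        7.21996883e-03,  7.52765231e-06]), 'tool_pos': array([ 0.27212156, -0.56194668,  0.23002901]), 'tool_rot': array([ 0.59958203, -0.59862597,  0.3761806 , -0.37501532]), 'contact_force': array([ 0.11932874, -0.52189045,  0.00220941]), 'ft_torque': array([0.03690507, 0.0458669 , 0.04954275]), 'gripper_width': 0.9997477724266993}
top [0.37895429 0.05786496 0.98903929]
0.15 [355 252  30  30 658] [ 0.5133 -0.0485  0.1544] [ 0.5131 -0.0491  0.1542]
0.102 [ 567   92   44   96 1139] [ 0.8033 -0.509   0.1049] [ 0.8028 -0.5091  0.105 ]
0.102 [ 304  243   90   62 2904] [ 0.5017 -0.0077  0.1055] [ 0.5056 -0.0101  0.1054]
side [0.24525647 0.86429392 0.65205479]
0.15 [  0  15 250  69 584] [ 2.0813 -1.0862  0.1549] [ 2.0798 -1.1928  0.155 ]
0.15 [289  18  96   8 165] [ 1.4013 -2.252   0.1541] [ 1.4138 -2.2521  0.1546]
0.15 [386  23 137  11 280] [ 0.7389 -2.2518  0.1549] [ 0.7443 -2.2513  0.155 ]
0.15 [358 207  27  12 232] [ 0.5115 -0.0441  0.1526] [ 0.5118 -0.0444  0.1525]
0.15 [620 271  20  21 106] [0.054  0.0392 0.154 ] [0.0543 0.0363 0.1547]
0.102 [ 36  56  99  32 159] [ 2.0807 -0.907   0.1048] [ 2.081  -0.9279  0.1049]
0.102 [314 108  49  18  93] [ 0.8373 -0.7338  0.1051] [ 0.8373 -0.7317  0.1051]
0.102 [296 109 119  43 515] [ 0.7392 -0.5366  0.1052] [ 0.7421 -0.589   0.1051]
0.102 [ 337  220   59   46 1560] [ 0.5054 -0.0089  0.1038] [ 0.5071 -0.0062  0.104 ]
0.102 [612 290  28  30 108] [0.0509 0.041  0.1046] [0.0503 0.0374 0.1048]
```

View pics/top0.png

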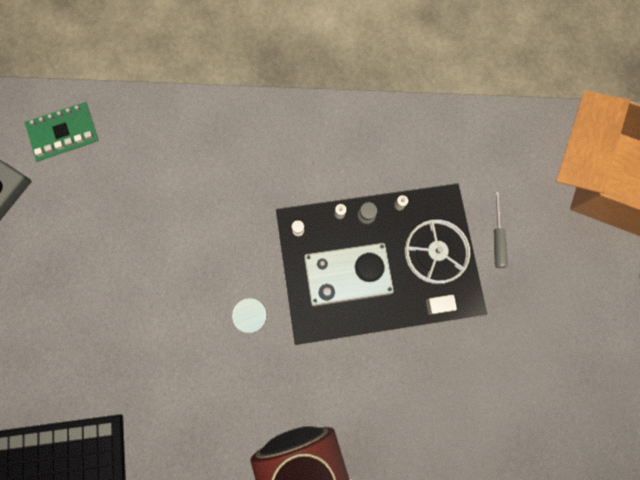

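View pics/side0.png

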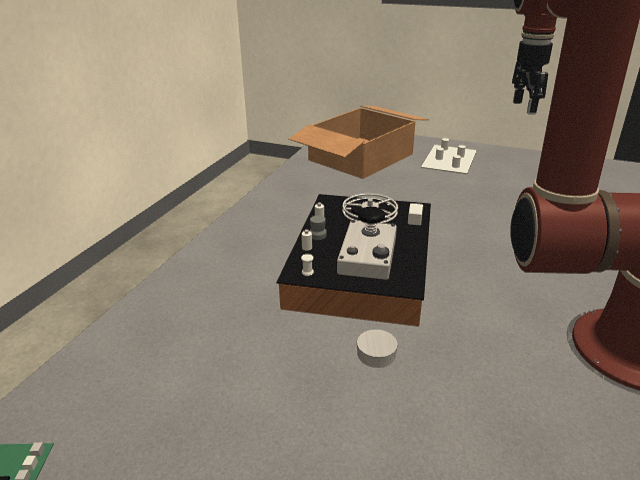

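The top view shows the plunger at px (370,267), pin collar at (322,264), release button at (326,292) and the loupe at (368,212). Side view agrees, with the plunger at (371,213). Both depth clouds put the button at about (0.513, -0.048, 0.154). Its height matches the text.

```bash
python3 - <<'E'
from h import *
s=manip.state();q=s['tool_rot'];M=R.from_quat([q[1],q[2],q[3],q[0]]).as_matrix()
print(M.round(3), manip.pinch_z)
print((M.T@(np.array([.513,-.0485,.23])-s['tool_pos'])/.025).round(2))
f=np.load('top0.npy',allow_pickle=True).item();w=cloud(f)
m=(w[...,2]>.060)&(w[...,2]<.16)&(abs(w[...,0]-.5)<.3)&(abs(w[...,1]+.05)<.3)
r=cv2.minAreaRect(w[m][:,:2].astype(np.float32)*1000);print(r)
E
```

```text
[[ 0.436 -0.001  0.9  ]
 [-0.9    0.002  0.436]
 [-0.002 -1.     0.   ]] -0.0187
[-14.29   0.04  17.62]
((540.2550048828125, -80.47528076171875), (276.4930114746094, 386.3539123535156), 10.250395774841309)
```

Scanner's fitted rectangle (276x386, yaw 10.25°) predicts the plunger at (0.514, -0.050), which agrees. I'm heading above it with the gripper shut.

Emit:
drive_tool([
  [[-0.8, 0, 0.98], [0, 0, 0], 1],
  [[-0.8, 0, 0.98], [0, 0, 0], 1],
  [[-0.8, 0, 0.98], [0, 0, 0], 1],
  [[-0.8, 0, 0.98], [0, 0, 0], 1],
  [[-0.8, 0, 0.98], [0, 0, 0], 1],
  [[-0.8, 0, 0.98], [0, 0, 0], 1],
  [[-0.8, 0, 0.98], [0, 0, 0], 1],
  [[-0.8, 0, 0.98], [0, 0, 0], 1],
  [[-0.8, 0, 0.98], [0, 0, 0], 1],
  [[-0.8, 0, 0.98], [0, 0, 0], 1],
  [[-0.8, 0, 0.98], [0, 0, 0], 1],
  [[-0.8, 0, 0.98], [0, 0, 0], 1],
])

```text
time: 1.3
tool_pos: [0.4325, -0.217, 0.2308]
tool_rot: [0.599, -0.599, 0.376, -0.375]
contact_force: [0.4, -0.4, 0.0]
gripper_width: 0.004
```

Emit:
drive_tool([
  [[-0.8, 0, 0.98], [0, 0, 0], 1],
  [[-0.8, 0, 0.98], [0, 0, 0], 1],
  [[-0.8, 0, 0.98], [0, 0, 0], 1],
  [[-0.8, 0, 0.98], [0, 0, 0], 1],
  [[-0.8, 0, 0.98], [0, 0, 0], 1],
  [[-0.8, 0, 0.98], [0, 0, 0], 1],
  [[0, 0, 0], [0, 0, 0], 1],
  [[0, 0, 0], [0, 0, 0], 1],
])

```text
time: 2.1
tool_pos: [0.5121, -0.046, 0.2307]
tool_rot: [-0.599, 0.6, -0.375, 0.375]
contact_force: [-0.1, -0.1, 0.2]
gripper_width: -0.0
```

```bash
python3 - <<'E'
from h import *
s=manip.state();q=s['tool_rot'];M=R.from_quat([q[1],q[2],q[3],q[0]]).as_matrix()
print(s['time'],s['tool_pos'],s['contact_force'],s['gripper_width'])
print((M.T@(np.array([.513,-.049,.165])-s['tool_pos'])/.025).round(2))
f=grab('wrist');w=cloud(f);m=(w[...,2]>.148)&(w[...,2]<.160)
print(m.sum(),np.nanmean(w[m],0),np.nanmedian(w[m],0)); cv2.imwrite('pics/w1.png',f['img'])
print(proj(f,np.array([[.513,-.049,.155],[.524,.037,.115],[.47,.027,.127]])))
E
```

```text
2.1 [ 0.51213977 -0.04600099  0.23074694] [-0.07481362 -0.08404868  0.18229365] -0.00018322537335843436
[ 0.12  2.63 -0.02]
7404 [ 0.51623213 -0.04926186  0.15330813] [ 0.51642831 -0.04870955  0.15381029]
[[322.06873045 252.42499724]
 [198.21164208 155.07460163]
 [174.57213066 247.24909472]]
```

View pics/w1.png

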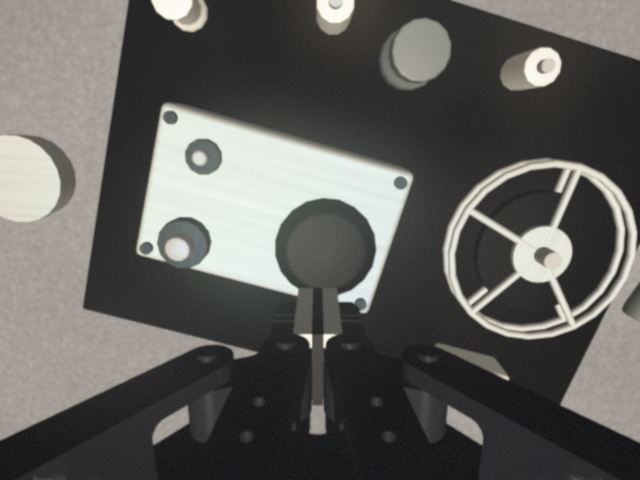

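The wrist view shows the plunger at (325,247), pin at (200,157), release at (180,246), all near their predicted pixels. The shut fingertips will land on the button, so I'm going down to feel for contact.

Emit:
drive_tool([
  [[0.1, 0.9, 0.05], [0, 0, 0], 1],
  [[0, 0.9, 0], [0, 0, 0], 1],
  [[0, 0.8, 0], [0, 0, 0], 1],
  [[0, 0.4, 0], [0, 0, 0], 1],
  [[0, 0.2, 0], [0, 0, 0], 1],
  [[0, 0, 0], [0, 0, 0], 1],
  [[0, 0, 0], [0, 0, 0], 1],
])

```text
time: 2.85
tool_pos: [0.5152, -0.0485, 0.1526]
tool_rot: [0.599, -0.599, 0.375, -0.376]
contact_force: [-0.8, -1.0, 1.4]
gripper_width: -0.002
```

Emit:
drive_tool([
  [[0, 0.5, 0], [0, 0, 0], 1],
  [[0, 0.5, 0], [0, 0, 0], 1],
  [[0, 0, 0], [0, 0, 0], 1],
  [[0, 0, 0], [0, 0, 0], 1],
])

```text
time: 3.25
tool_pos: [0.5167, -0.0487, 0.1298]
tool_rot: [0.6, -0.599, 0.374, -0.377]
contact_force: [-3.3, -0.3, 9.7]
gripper_width: 0.007
```

Emit:
drive_tool([
  [[0, 0.1, 0], [0, 0, 0], 1],
  [[0, 0.1, 0], [0, 0, 0], 1],
  [[0, 0, 0], [0, 0, 0], 1],
  [[0, 0, 0], [0, 0, 0], 1],
])

```text
time: 3.65
tool_pos: [0.5169, -0.0487, 0.1267]
tool_rot: [0.6, -0.599, 0.374, -0.377]
contact_force: [-6.4, 0.7, 17.8]
gripper_width: -0.003
```

Emit:
drive_tool([
  [[0, -0.75, 0], [0, 0, 0], 1],
  [[0, -0.75, 0], [0, 0, 0], 1],
  [[0, 0, 0], [0, 0, 0], 1],
  [[0, 0, 0], [0, 0, 0], 1],
])

```text
time: 4.05
tool_pos: [0.5151, -0.0481, 0.1592]
tool_rot: [0.599, -0.599, 0.375, -0.376]
contact_force: [0.7, 0.3, -0.8]
gripper_width: -0.001
```

```bash
cat > pin.py <<'E'
from h import *
import sys
k=sys.argv[1]; s=manip.state(); print(s['time'],s['tool_pos'],s['contact_force'])
for n in ('side','wrist'):
    f=grab(n); w=cloud(f); d=np.hypot(w[...,0]-.524,w[...,1]-.0366)
    for r in (.007,.012):
        z=w[...,2][d<r]; print(n,r,len(z),np.sort(z[~np.isnan(z)])[-12:].round(4))
    d=np.hypot(w[...,0]-.514,w[...,1]+.049); print(' plunger z',np.nanpercentile(w[...,2][(d<.024)&(w[...,2]<.158)],[50,90]))
    u,v=proj(f,np.array([.524,.0366,.13])).astype(int); v=max(v,50);u=max(u,60)
    h=40 if n=='side' else 110
    c=f['img'][max(v-h,0):v+h,max(u-h,0):u+h]; cv2.imwrite(f'pics/{n}_{k}.png',cv2.resize(c,(400,400),interpolation=cv2.INTER_CUBIC))
a,b=[cv2.imread(f'pics/{n}_{k}.png') for n in('side','wrist')]; cv2.imwrite(f'pics/p{k}.png',np.hstack([a,b]))
E
python3 pin.py a
```

```text
4.05 [ 0.51508995 -0.04809717  0.15920208] [ 0.66524746  0.31920297 -0.81448865]
side 0.007 46 [0.1234 0.1236 0.124  0.1245 0.1246 0.1247 0.1249 0.1254 0.1255 0.126
 0.1262 0.1262]
side 0.012 102 [0.1234 0.1236 0.124  0.1245 0.1246 0.1247 0.1249 0.1254 0.1255 0.126
 0.1262 0.1262]
 plunger z [0.11890636 0.15320371]
wrist 0.007 994 [0.1279 0.1279 0.128  0.128  0.128  0.1281 0.1281 0.1282 0.1284 0.1284
 0.1285 0.1286]
wrist 0.012 2357 [0.1279 0.1279 0.128  0.128  0.128  0.1281 0.1281 0.1282 0.1284 0.1284
 0.1285 0.1286]
 plunger z [0.15351798 0.15464418]
```

View pics/pa.png

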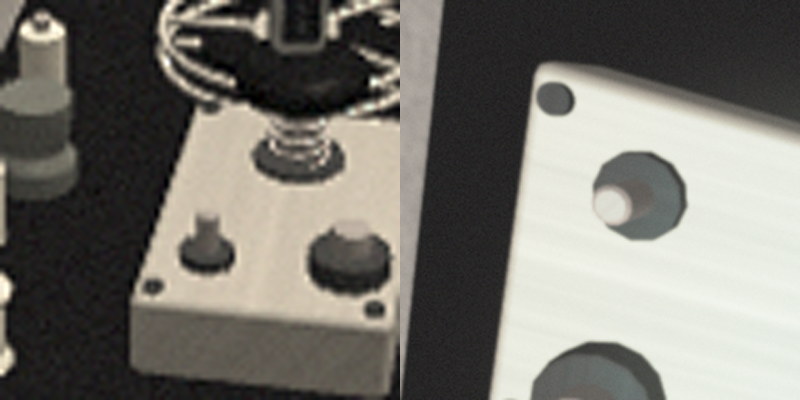

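The left crop shows the pin, about 13 mm proud of its collar at (207,230). The right crop shows its tip at (612,205). The pin has risen to about 12 mm, so the stroke works and the plunger came back up. Next I'll do two strokes.

Emit:
drive_tool([
  [[0, 0.6, 0], [0, 0, 0], 1],
  [[0, 0.6, 0], [0, 0, 0], 1],
  [[0, 0.3, 0], [0, 0, 0], 1],
  [[0, 0, 0], [0, 0, 0], 1],
  [[0, 0, 0], [0, 0, 0], 1],
])

```text
time: 4.65
tool_pos: [0.5159, -0.0484, 0.1265]
tool_rot: [0.599, -0.599, 0.375, -0.376]
contact_force: [-11.8, 2.9, 30.0]
gripper_width: 0.007
```

Emit:
drive_tool([
  [[0, -0.75, 0], [0, 0, 0], 1],
  [[0, -0.75, 0], [0, 0, 0], 1],
  [[0, 0, 0], [0, 0, 0], 1],
  [[0, 0, 0], [0, 0, 0], 1],
  [[0, 0.6, 0], [0, 0, 0], 1],
  [[0, 0.6, 0], [0, 0, 0], 1],
  [[0, 0.3, 0], [0, 0, 0], 1],
  [[0, 0, 0], [0, 0, 0], 1],
  [[0, 0, 0], [0, 0, 0], 1],
])

```text
time: 5.55
tool_pos: [0.5156, -0.0483, 0.1265]
tool_rot: [-0.599, 0.599, -0.375, 0.376]
contact_force: [-14.0, 2.7, 33.9]
gripper_width: 0.002
```

Emit:
drive_tool([
  [[0, -0.75, 0], [0, 0, 0], 1],
  [[0, -0.75, 0], [0, 0, 0], 1],
  [[0, 0, 0], [0, 0, 0], 1],
  [[0, 0, 0], [0, 0, 0], 1],
])

```text
time: 5.95
tool_pos: [0.5136, -0.0478, 0.1564]
tool_rot: [-0.599, 0.599, -0.377, 0.375]
contact_force: [-0.1, -0.3, -0.3]
gripper_width: -0.002
```

```bash
python3 pin.py b
```

```text
5.95 [ 0.51360407 -0.04784741  0.15641827] [-0.12358614 -0.31310419 -0.26237885]
side 0.007 105 [0.1474 0.1477 0.1485 0.1486 0.1486 0.1486 0.1487 0.1489 0.1495 0.1503
 0.1511 0.1513]
side 0.012 163 [0.1474 0.1477 0.1485 0.1486 0.1486 0.1486 0.1487 0.1489 0.1495 0.1503
 0.1511 0.1513]
 plunger z [0.11861984 0.15325491]
wrist 0.007 1809 [0.152  0.152  0.152  0.152  0.152  0.1521 0.1521 0.1522 0.1522 0.1524
 0.1524 0.1528]
wrist 0.012 3208 [0.152  0.152  0.152  0.152  0.152  0.1521 0.1521 0.1522 0.1522 0.1524
 0.1524 0.1528]
 plunger z [0.15354403 0.15465328]
```

Pin is at about 36 mm. Pressing force crept up because the commanded pose drifted lower, so I'll push slightly less from here. Two more strokes should bring it to 54 mm.

Emit:
drive_tool([
  [[0, -0.1, 0], [0, 0, 0], 1],
  [[0, 0.5, 0], [0, 0, 0], 1],
  [[0, 0.5, 0], [0, 0, 0], 1],
  [[0, 0.35, 0], [0, 0, 0], 1],
  [[0, 0, 0], [0, 0, 0], 1],
  [[0, 0, 0], [0, 0, 0], 1],
])

```text
time: 6.65
tool_pos: [0.5156, -0.0483, 0.1288]
tool_rot: [0.599, -0.599, 0.375, -0.376]
contact_force: [-2.7, 1.1, 10.3]
gripper_width: -0.001
```

Emit:
drive_tool([
  [[0, -0.7, 0], [0, 0, 0], 1],
  [[0, -0.7, 0], [0, 0, 0], 1],
  [[0, 0, 0], [0, 0, 0], 1],
  [[0, 0, 0], [0, 0, 0], 1],
])

```text
time: 7.05
tool_pos: [0.5142, -0.048, 0.1613]
tool_rot: [-0.599, 0.599, -0.376, 0.375]
contact_force: [0.1, 0.2, 0.3]
gripper_width: 0.001
```

Emit:
drive_tool([
  [[0, 0.6, 0], [0, 0, 0], 1],
  [[0, 0.5, 0], [0, 0, 0], 1],
  [[0, 0.35, 0], [0, 0, 0], 1],
  [[0, 0, 0], [0, 0, 0], 1],
  [[0, 0, 0], [0, 0, 0], 1],
])

```text
time: 7.55
tool_pos: [0.5157, -0.0483, 0.1271]
tool_rot: [0.599, -0.599, 0.375, -0.376]
contact_force: [-0.2, 0.7, 11.1]
gripper_width: -0.001
```

Emit:
drive_tool([
  [[0, -0.7, 0], [0, 0, 0], 1],
  [[0, -0.8, 0], [0, 0, 0], 1],
  [[0, 0, 0], [0, 0, 0], 1],
  [[0, 0, 0], [0, 0, 0], 1],
])

```text
time: 7.95
tool_pos: [0.5137, -0.0479, 0.1615]
tool_rot: [-0.599, 0.599, -0.376, 0.375]
contact_force: [-0.5, -0.3, -0.3]
gripper_width: 0.001
```

```bash
python3 pin.py c
```

```text
7.95 [ 0.51368012 -0.04787347  0.16153418] [-0.46335923 -0.33780795 -0.30120004]
side 0.007 128 [0.1643 0.1657 0.1657 0.1661 0.1664 0.1664 0.1666 0.1668 0.1672 0.1674
 0.1675 0.1684]
side 0.012 197 [0.1643 0.1657 0.1657 0.1661 0.1664 0.1664 0.1666 0.1668 0.1672 0.1674
 0.1675 0.1684]
 plunger z [0.11999333 0.15341969]
wrist 0.007 2418 [0.1702 0.1702 0.1702 0.1703 0.1703 0.1703 0.1704 0.1705 0.1705 0.1706
 0.1706 0.1708]
wrist 0.012 3794 [0.1702 0.1702 0.1702 0.1703 0.1703 0.1703 0.1704 0.1705 0.1705 0.1706
 0.1706 0.1708]
 plunger z [0.15363761 0.15472388]
```

View pics/pc.png

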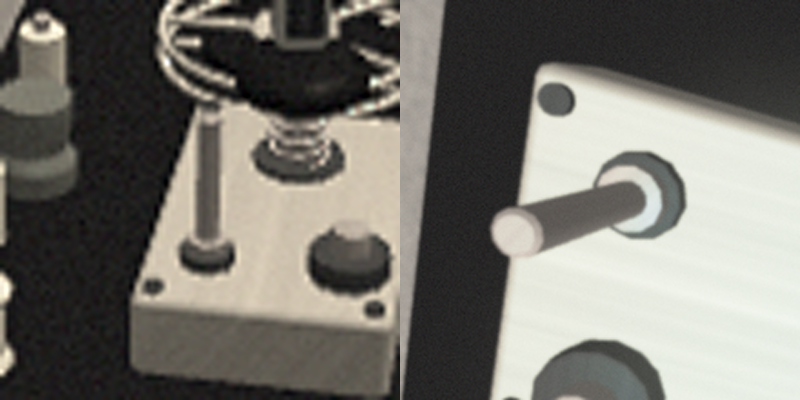

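The right crop shows a bright shoulder ring above the dark collar at (640,195), with the tip at (517,232). Tip is at about 0.1695, so the pin is at about 54 mm and fully out. I'll retreat straight up and check once more.

Emit:
drive_tool([
  [[0, -0.8, 0], [0, 0, 0], 1],
  [[0, -0.9, 0], [0, 0, 0], 1],
  [[0, -0.9, 0], [0, 0, 0], 1],
  [[0, -0.9, 0], [0, 0, 0], 1],
  [[0, 0, 0], [0, 0, 0], 1],
  [[0, 0, 0], [0, 0, 0], 1],
  [[0, 0, 0], [0, 0, 0], 1],
])

```text
time: 8.75
tool_pos: [0.5136, -0.0478, 0.2487]
tool_rot: [-0.599, 0.6, -0.377, 0.374]
contact_force: [0.1, -0.1, 0.7]
gripper_width: 0.001
```

```bash
python3 pin.py d; python3 - <<'E'
from h import *
f=grab('wrist'); w=cloud(f)
m=(np.hypot(w[...,0]-.524,w[...,1]-.0366)<.0095)&(np.hypot(w[...,0]-.524,w[...,1]-.0366)>.006)&(w[...,2]>.105)
print('shoulder z',np.nanpercentile(w[...,2][m],[10,25,50,75]))
cv2.imwrite('pics/w2.png',f['img'])
E
```

```text
8.75 [ 0.51360883 -0.04782865  0.24868866] [ 0.1078672  -0.12795106  0.72119107]
side 0.007 131 [0.1654 0.1656 0.1656 0.1659 0.1664 0.1664 0.1673 0.1678 0.1679 0.168
 0.1682 0.1684]
side 0.012 193 [0.1654 0.1656 0.1656 0.1659 0.1664 0.1664 0.1673 0.1678 0.1679 0.168
 0.1682 0.1684]
 plunger z [0.12499306 0.15351557]
wrist 0.007 798 [0.1699 0.17   0.17   0.17   0.1701 0.1701 0.1701 0.1702 0.1702 0.1702
 0.1705 0.1707]
wrist 0.012 1441 [0.1699 0.17   0.17   0.17   0.1701 0.1701 0.1701 0.1702 0.1702 0.1702
 0.1705 0.1707]
 plunger z [0.15399068 0.15499541]
shoulder z [0.11036763 0.11102311 0.11311741 0.11604816]
```

View pics/w2.png

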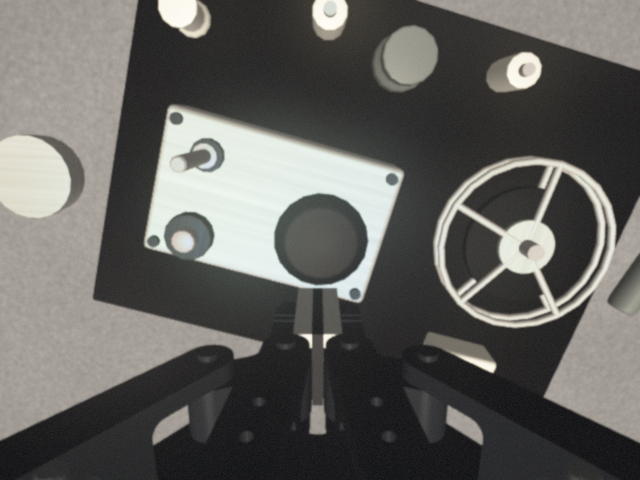

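The pin, at (180,162), is out with its shoulder showing at (208,155). The plunger at (320,238) is up, and the loupe, rollers and tin haven't moved. Handing in.

```bash
python3 -c "
from plant import manip
print(manip.job_done())"
```

```text
the job is handed in; nothing more can be done
None
```

The pin is fully out with its shoulder showing, the plunger is up, and the job is handed in at about 9 s on the robot's clock.

I pushed the plunger down with the shut fingertips for five strokes. The pin stood at about 12 mm after the first, 36 mm after the third and 54 mm after the fifth.

**Last checks:**
- **Pin:** the wrist camera put the tip at 0.170 m, against 0.169 m expected when fully out. One tooth short would read about 0.163 m. The side camera read 1 to 2 mm lower, within its calibration error. The shoulder ring is visible above the collar, with depth readings reaching about 0.116 m against the collar's 0.111 m.
- **Plunger:** its top was back at about 0.154–0.155 m, its rest height.
- **Surroundings:** the loupe, spare roller and tin look unmoved in the last wrist picture. The screwdriver is only partly in view there, but the arm never went near it.
- **Robot:** it ended about 95 mm above the plunger, touching nothing.

**Force:** strokes two and three pressed harder against the stop than intended, up to about 34 N vertically (37 N with the sideways part) at the wrist, because the commanded depth crept down. I eased the last two strokes to about 11 N. On the fourth, the tool reached 0.1288 m, about 2 mm short of the stop. That still counted as a full stroke, given where the pin ended up.

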